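# Cover the china pots on the drawing desk

## Task

The day's drawing is done: put each of the four wooden lids on the china pot it fits, lying flat and centred so that it overhangs the rim a little all round. Set the lids down rather than letting them drop, and leave the pots, the glue bottle and the tape roll standing where they are.

Things in the scene. Friction and masses are not known exactly. Their poses are not given: they have to be found in the camera images.
- lid_small: loose wooden lid, the smallest of four: flat dark disc 56 mm across and 8 mm thick, with an upright round pale wood knob 22 mm across and 28 mm tall on its middle (36 mm tall in all), about 25 g. Origin: centre of its flat underside; z up through the knob. Lies on the desk at the start.
- pot_small: loose round straight-sided open china pot, white, the smallest of four: 46 mm across outside, 40 mm tall, wall 4 mm, about 110 g, with a few stubs of charcoal and eraser well below its rim. Origin: centre of its underside on the desk; z up. Its lid (56 mm) overhangs its rim by 5 mm all round.
- lid_medium: loose wooden lid, the second smallest of four: flat dark disc 76 mm across and 8 mm thick, with an upright round pale wood knob 22 mm across and 28 mm tall on its middle (36 mm tall in all), about 35 g. Origin: centre of its flat underside; z up through the knob. Lies on the desk at the start.
- pot_medium: loose round straight-sided open china pot, white, the second smallest of four: 66 mm across outside, 46 mm tall, wall 4 mm, about 200 g, with a few stubs of charcoal and eraser well below its rim. Origin: centre of its underside on the desk; z up. Its lid (76 mm) overhangs its rim by 5 mm all round.
- lid_large: loose wooden lid, the second largest of four: flat dark disc 96 mm across and 8 mm thick, with an upright round pale wood knob 22 mm across and 28 mm tall on its middle (36 mm tall in all), about 50 g. Origin: centre of its flat underside; z up through the knob. Lies on the desk at the start.
- pot_large: loose round straight-sided open china pot, white, the second largest of four: 86 mm across outside, 52 mm tall, wall 4 mm, about 320 g, with a few stubs of charcoal and eraser well below its rim. Origin: centre of its underside on the desk; z up. Its lid (96 mm) overhangs its rim by 5 mm all round.
- lid_huge: loose wooden lid, the largest of four: flat dark disc 116 mm across and 8 mm thick, with an upright round pale wood knob 22 mm across and 28 mm tall on its middle (36 mm tall in all), about 70 g. Origin: centre of its flat underside; z up through the knob. Lies on the desk at the start.
- pot_huge: loose round straight-sided open china pot, white, the largest of four: 106 mm across outside, 58 mm tall, wall 4 mm, about 460 g, with a few stubs of charcoal and eraser well below its rim. Origin: centre of its underside on the desk; z up. Its lid (116 mm) overhangs its rim by 5 mm all round.
- glue_bottle: bystander, to be left alone: white round plastic bottle with a paper label, 44 mm across, 85 mm tall, upright. Origin: centre of its underside.
- tape_roll: bystander, to be left alone: green roll of tape lying flat, a ring 84 mm across outside, 72 mm inside, 25 mm tall. Origin: centre of its underside.
There are look-alikes about, which are no part of the job. What is shaped like the lid_medium but red is not meant.

How it is judged (in metres and radians):
At the end, for the whole second after the job is handed in: Each lid rests level (0.06 rad) on the pot it fits, centred within 10 mm, underside within 4 mm of rim height, all at rest; pots upright, within 30 mm of where they stood; glue bottle (upright) and tape roll within 25 mm of where they were (horizontal distance between lid_small and pot_small below 0.01 m and z of lid_small in the frame of pot_small between 0.036 and 0.044 m and angle between each of lid_small, pot_small, lid_medium, pot_medium, lid_large, pot_large, lid_huge, pot_huge's own z axis and vertical below 0.06 rad and linear speed of each of lid_small, pot_small, lid_medium, pot_medium, lid_large, pot_large, lid_huge, pot_huge below 0.02 m/s and distance of each of pot_small, pot_medium, pot_large, pot_huge from where it was at the start of the episode below 0.03 m and horizontal distance between lid_medium and pot_medium below 0.01 m and z of lid_medium in the frame of pot_medium between 0.042 and 0.05 m and horizontal distance between lid_large and pot_large below 0.01 m and z of lid_large in the frame of pot_large between 0.048 and 0.056 m and horizontal distance between lid_huge and pot_huge below 0.01 m and z of lid_huge in the frame of pot_huge between 0.054 and 0.062 m and distance of each of glue_bottle, tape_roll from where it was at the start of the episode below 0.025 m and angle between glue_bottle's own z axis and vertical below 0.1 rad); the robot touches nothing.
It fails at once if a pot is pushed more than 30 mm or tipped (distance of any of pot_small, pot_medium, pot_large, pot_huge from where it was at the start of the episode above 0.03 m or angle between any of pot_small, pot_medium, pot_large, pot_huge's own z axis and vertical above 0.35 rad).
It fails at once if the glue bottle or the tape roll is moved more than 25 mm or the bottle knocked over (distance of any of glue_bottle, tape_roll from where it was at the start of the episode above 0.025 m or angle between glue_bottle's own z axis and vertical above 0.35 rad).
It fails at once if a lid is dropped: it falls free, touching nothing, faster than 0.65 m/s (a fall of about 20 mm) ((contact force between lid_small and anything else below 0.05 N and linear speed of lid_small above 0.65 m/s) or (contact force between lid_medium and anything else below 0.05 N and linear speed of lid_medium above 0.65 m/s) or (contact force between lid_large and anything else below 0.05 N and linear speed of lid_large above 0.65 m/s) or (contact force between lid_huge and anything else below 0.05 N and linear speed of lid_huge above 0.65 m/s)).
It also fails if it takes over 106 s, if anything falls off the work surface, if the arm or the gripper's body presses on something with over 40 N, if the wrist force passes 120 N, or if a joint passes its speed limit or range.

## Robot

A 6-joint arm with a two-finger parallel gripper is mounted at the origin on the work surface. World frame = base frame: x ahead of the robot, y to its left, z up, the work surface at z = 0. Lengths are in mm, angles in rad, forces in N, time in s.
With the tool pointing down it reaches from about 350 to 975 mm from the base axis. Payload 7.1 kg.
Tool frame: the origin (TCP) lies on the front face of the gripper's body, between the roots of the fingers; the fingertips stand 80 mm ahead of it and the grasp point (between the pads) lies 61 mm ahead of it; z points along the fingers, y is the line along which they close (so a half turn about z gives the same grasp; the last joint's range is limited). The gripper opens to 88 mm and grips with 3 to 60 N. Pads are 20 mm wide; open, the fingers measure 115 mm over their backs; the gripper's body (75 mm by 178 mm) begins 61 mm behind the grasp point.
Start: joints at [-1.265, 0.423, 1.63, -0, 1.089, -0.019], TCP at [199.467, -592.299, 302.675] pointing down, gripper open.
Joint ranges: [-3, 3], [-0.9, 2.11], [0.09, 2.58], [-1.31, 4.45], [0.11, 2.69], [-2.54, 2.54]. Speed limits (rad/s): [2.39, 2.39, 3.01, 3.14, 3.14, 3.14].

## Interface

Orientations are given as a rotation vector (axis times angle).
In Python, from workcell import readout, vision, close_job gives the robot as it stands.
- The arm moves only by the tool servo_tool, never from a script. Its argument "plan" is a list that holds one entry, the list of rows, each a list of 7 numbers: the gripper command: -1 is fully open, 1 is shut, values between are in proportion, then the shift along the world's x, y, z in units of 40 mm (1.0 is 40 mm), then the turn, a rotation vector about the world's x, y, z in units of 5 degrees (1.0 is 5 degrees). A call has 1 to 5 rows; each row shifts and turns the commanded pose from where the row before left it; what a row does not reach is not made up. A row lasts 1/12 s, in which the tool goes at most 41.7 mm and 7.16 degrees, less where a joint would pass 70% of its speed; a pose out of reach is approached as far as the arm can. A call is refused whole if a number of a shift passes 1 or a number of a turn 1, either way. A call with a gripper value outside its range is refused whole. The fingers move at their own pace and stop on an object; the grip force is fixed at half the most. Time passes only in rows, so rows that do not move let the fingers close. It gives the time, the measured TCP pose, the force, the opening and the grip force at its end, in the units of the state.
- readout.get_obs(): the state, without advancing time (a new reading comes with each control period).
- vision.get_image(name): name is "scene" or "top"; returns the picture (420x560x3 uint8, red, green, blue); there is no depth.
- vision.camera_params(name): a dict with "fx", "fy", "cx", "cy" (pixels), "D" ([k1, k2, p1, p2, k3] as OpenCV has them; the pictures are not rectified), "rvec" (rotation vector, rad) and "tvec" (3), from world to camera coordinates, as OpenCV has them. Camera axes: x right, y down, z forward; pixel columns grow to the right and rows downward; lengths in mm; the calibration is good to about 2 mm. A picture is of the moment at which its call begins. camera_params takes no time and is no camera call.
- close_job(): hands the job in; it is judged then, once.
The state is a dict: "t": time; "qpos": joint angles; "qvel": joint speeds; "joint_torque": joint torques, N m; "ee_pos": TCP position; "orientation": TCP orientation; "ft_force": force on the tool from outside, world axes, zero at the start; "moment": the same for the moment, N m; "width": finger opening in mm; "grasp_force": force on a finger pad.
Only numpy, scipy, OpenCV 4.12 (cv2) and the standard library are available. Lean on these libraries where they do the work, as an engineer would, in place of code of your own. Each camera call takes 0.05 s, during which the arm holds its last target. There are 200 camera calls.

## Working session

There is one attempt and no reset: what is moved stays moved. The work goes in short steps, Python scripts to look and compute and a tool call to move; the robot and the scene stay as the last step left them, time stands still between calls to the robot, and variables do not carry over. Pictures are saved under pics/ and viewed, at most 14 in all, crops included, and the job is handed in when it is done.

Besides the shell and the picture viewer there is one more tool, called by a JSON object that holds its "api" and its "payload". servo_tool: Moves the arm, as the interface text tells. Its arguments: {"type":"object","properties":{"plan":{"type":"array"}},"required":["plan"]}

```bash
mkdir -p pics; cat > h.py <<'E'
import numpy as np, cv2
from workcell import readout, vision, close_job
def shot(n,f):
    im=vision.get_image(n); cv2.imwrite('pics/'+f,im[:,:,::-1]); return im
def px2w(n,u,v,z):
    c=vision.camera_params(n); K=np.array([[c['fx'],0,c['cx']],[0,c['fy'],c['cy']],[0,0,1.]])
    p=cv2.undistortPoints(np.array([[[u,v]]],float),K,np.array(c['D'],float))[0,0]
    R=cv2.Rodrigues(np.array(c['rvec'],float))[0]; t=np.array(c['tvec'],float).ravel()
    o=-R.T@t; d=R.T@np.array([p[0],p[1],1]); s=(z-o[2])/d[2]; return o+s*d
def w2px(n,P):
    c=vision.camera_params(n); K=np.array([[c['fx'],0,c['cx']],[0,c['fy'],c['cy']],[0,0,1.]])
    return cv2.projectPoints(np.array(P,float).reshape(-1,1,3),np.array(c['rvec'],float),np.array(c['tvec'],float),K,np.array(c['D'],float))[0][:,0]
E
python3 - <<'E'
from h import *
a=shot('top','t0.png');b=shot('scene','s0.png')
for n in('top','scene'):
    c=vision.camera_params(n);R=cv2.Rodrigues(np.array(c['rvec']))[0];print(n,c['fx'],-R.T@np.array(c['tvec']).ravel(),R[2])
o=readout.get_obs();print(o['t'],o['ee_pos'],o['orientation'],o['width'])
cv2.imwrite('pics/t0b.png',cv2.resize(a,(800,600),interpolation=cv2.INTER_CUBIC)[:,:,::-1])
E
```

```text
top 438.7332787851947 [ 300.10046658   -2.57000448 1003.8852362 ] [ 2.06064976e-01 -6.15388021e-04 -9.78538117e-01]
scene 419.9294885408588 [1244.15878055  491.38945595  725.02972145] [-0.65989623 -0.44653395 -0.60427179]
0.1 [ 199.34612786 -591.93207265  301.99998928] [-3.09891702e+00 -5.07728084e-01  3.40799429e-04] 87.63785392399251
```

View pics/t0b.png

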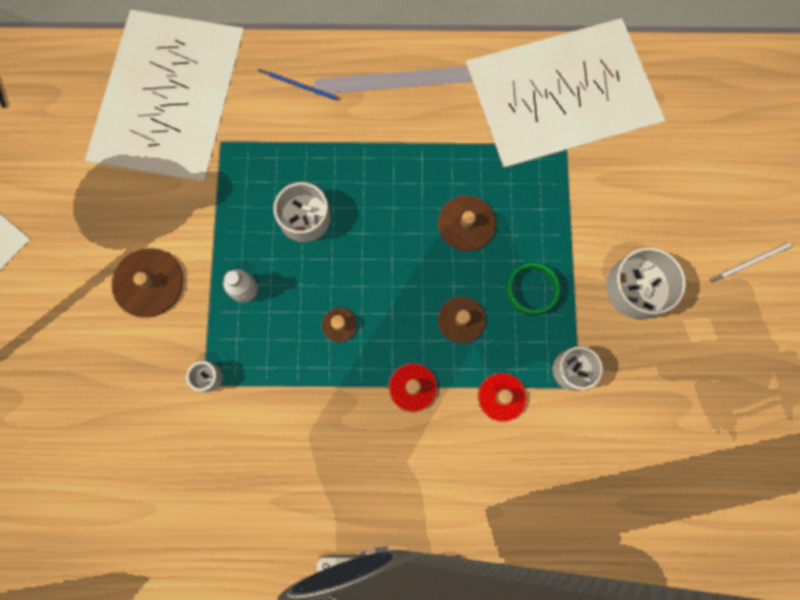

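View pics/s0.png

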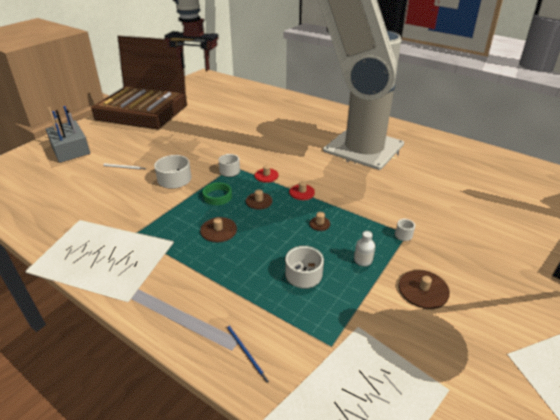

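The top view (800x600) shows these lids: huge (148,282), large (467,223), medium (462,319) and small (339,325). The pots are small (204,376), medium (578,369), large (302,212) and huge (646,284). The bottle is at (240,285), the tape at (535,289), and the red decoys are at (413,387) and (502,397). Next I'll refine these by fitting circles of known size to the edges and check the overlay.

```bash
cat > fit.py <<'E'
from h import *
from scipy.optimize import minimize
A=np.linspace(0,2*np.pi,120,endpoint=False)
def circ(x,y,r,z): return np.c_[x+r*np.cos(A),y+r*np.sin(A),0*A+z]
def grad(im,s=1.0):
    g=cv2.GaussianBlur(im.astype(np.float32),(0,0),s); gx=cv2.Sobel(g,5,1,0);gy=cv2.Sobel(g,5,0,1)
    return np.sqrt((gx**2+gy**2).sum(2)).clip(0,150)
def fit(n,G,x,y,r,z):
    def f(p):
        q=w2px(n,circ(p[0],p[1],r,z)).astype(np.float32)
        return -cv2.remap(G,q[:,:1].copy(),q[:,1:].copy(),cv2.INTER_LINEAR).mean()
    g=[(f((x+a,y+b)),x+a,y+b) for a in range(-16,17,4) for b in range(-16,17,4)]
    b=min(g); m=minimize(f,b[1:],method='Nelder-Mead',options=dict(initial_simplex=[[b[1],b[2]],[b[1]+3,b[2]],[b[1],b[2]+3]]))
    return m.x,m.fun
def overlay(im,n,items,f):
    out=[]
    for x,y,r,z in items:
        u,v=w2px(n,[[x,y,z]])[0]; w=35; s=200/(2*w)
        M=np.array([[s,0,-s*(u-w)],[0,s,-s*(v-w)]]); c=cv2.warpAffine(im,M,(200,200),flags=cv2.INTER_CUBIC)[:,:,::-1].copy()
        q=((w2px(n,circ(x,y,r,z))-[u-w,v-w])*s).astype(int); cv2.polylines(c,[q],True,(0,255,255),1); out.append(c)
    k=(len(out)+1)//2
    while len(out)<2*k: out.append(0*out[0])
    cv2.imwrite('pics/'+f,np.vstack([np.hstack(out[:k]),np.hstack(out[k:])]))
E
python3 - <<'E'
from fit import *
im=cv2.imread('pics/t0.png')[:,:,::-1].copy()
G=grad(im)
T={'lid_huge':(148,282,58,8),'lid_large':(467,223,48,8),'lid_medium':(462,319,38,8),'lid_small':(339,325,28,8),
'pot_huge':(646,284,53,58),'pot_large':(302,210,43,52),'pot_medium':(578,368,33,46),'pot_small':(204,376,23,40)}
it=[]
for k,(u,v,r,z) in T.items():
    p=px2w('top',u*.7,v*.7,z); x,f=fit('top',G,p[0],p[1],r,z); it.append((*x,r,z))
    print(k,p[:2].round(),x.round(1),round(f),round(np.hypot(*x)))
print('bottle',px2w('top',240*.7,285*.7,40)[:2],'tape',px2w('top',535*.7,289*.7,12)[:2])
ks=px2w
for k,u,v in(('huge',142,279),('large',468,219),('medium',463,318),('small',338,322)): print(k,'knobtop',px2w('top',u*.7,v*.7,36)[:2].round(1))
overlay(im,'top',it,'ov.png')
E
```

```text
lid_huge [526. 397.] [527.2 398.3] -150 661
lid_large [ 631. -124.] [ 632.1 -123.1] -150 644
lid_medium [ 469. -114.] [ 468.6 -112.4] -150 482
lid_small [458.  84.] [459.   85.3] -150 467
pot_huge [ 518. -394.] [ 526.2 -405. ] -134 664
pot_large [636. 144.] [640.  148.5] -149 657
pot_medium [ 388. -285.] [ 389.1 -288. ] -143 484
pot_small [372. 286.] [373.7 287.6] -149 472
bottle [515.0078202  239.06870542] tape [ 518.64158721 -232.16160892]
huge knobtop [524.3 395.9]
large knobtop [ 628.5 -122.5]
medium knobtop [ 465.9 -112. ]
small knobtop [457.9  83.5]
```

View pics/ov.png

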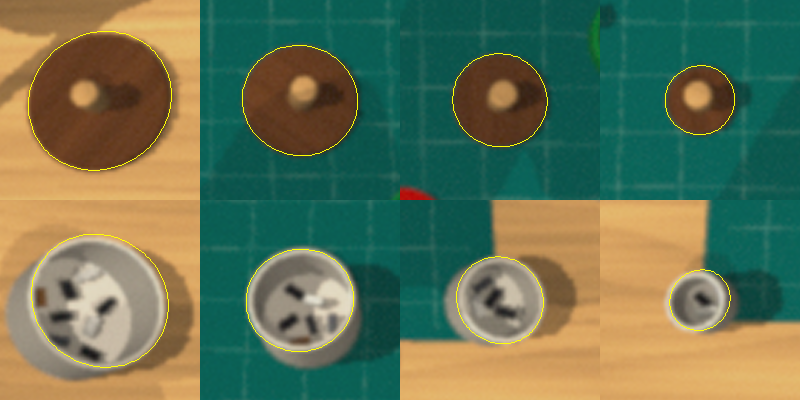

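{"api": "servo_tool", "payload": {"plan": [[[-1,0.48,0.857,-0.27,0,0,0],[-1,0.48,0.857,-0.27,0,0,0],[-1,0.48,0.857,-0.27,0,0,0],[-1,0.48,0.857,-0.27,0,0,0],[-1,0.48,0.857,-0.27,0,0,0]]]}}

```text
t: 0.52
ee_pos: [295.7, -419.1, 248.0]
orientation: [-3.1, -0.507, 0.0]
ft_force: [1.1, -0.3, -0.1]
width: 88.0
grasp_force: 0.0
```

{"api": "servo_tool", "payload": {"plan": [[[-1,0.48,0.857,-0.27,0,0,0],[-1,0.48,0.857,-0.27,0,0,0],[-1,0.48,0.857,-0.27,0,0,0],[-1,0.48,0.857,-0.27,0,0,0],[-1,0.48,0.857,-0.27,0,0,0]]]}}

```text
t: 0.93
ee_pos: [391.9, -247.8, 194.2]
orientation: [3.1, 0.507, 0.0]
ft_force: [0.8, -0.4, -0.4]
width: 88.1
grasp_force: 0.0
```

{"api": "servo_tool", "payload": {"plan": [[[-1,0.48,0.857,-0.27,0,0,0],[-1,0.48,0.857,-0.27,0,0,0],[-1,0.48,0.857,-0.27,0,0,0],[-1,0.48,0.857,-0.27,0,0,0],[-1,0,0,0,0,0,0]]]}}

```text
t: 1.35
ee_pos: [470.2, -107.5, 149.9]
orientation: [-3.098, -0.516, 0.001]
ft_force: [-0.7, -0.5, -1.2]
width: 87.6
grasp_force: 0.0
```

{"api": "servo_tool", "payload": {"plan": [[[-1,0,0,-0.7,0,0,0],[-1,0,0,0,0,0,0],[-1,0,0,0,0,0,0]]]}}

```text
t: 1.6
ee_pos: [467.1, -112.2, 122.6]
orientation: [-3.099, -0.508, 0.005]
ft_force: [-0.3, 0.1, 0.6]
width: 87.9
grasp_force: 0.0
```

{"api": "servo_tool", "payload": {"plan": [[[-1,0.03,0,-0.5,0,0,0],[-1,0,0,-0.25,0,0,0],[-1,0,0,0,0,0,0],[1,0,0,0,0,0,0],[1,0,0,0,0,0,0]]]}}

```text
t: 2.02
ee_pos: [469.6, -112.8, 94.2]
orientation: [3.1, 0.507, 0.001]
ft_force: [0.5, 0.5, 0.5]
width: 77.9
grasp_force: 0.0
```

{"api": "servo_tool", "payload": {"plan": [[[1,0,0,0,0,0,0],[1,0,0,0,0,0,0],[1,0,0,0,0,0,0],[1,0,0,0,0,0,0],[1,0,0,0,0,0,0]]]}}

```text
t: 2.43
ee_pos: [469.6, -112.4, 93.7]
orientation: [3.1, 0.508, 0.0]
ft_force: [0.5, -0.9, -0.7]
width: 44.3
grasp_force: 0.0
```

{"api": "servo_tool", "payload": {"plan": [[[1,0,0,0,0,0,0],[1,0,0,0,0,0,0],[1,0,0,0,0,0,0],[1,0,0,0,0,0,0],[1,0,0,0.3,0,0,0]]]}}

```text
t: 2.85
ee_pos: [468.5, -112.1, 104.2]
orientation: [-3.099, -0.508, 0.004]
ft_force: [-0.8, 0.1, -0.4]
width: 21.3
grasp_force: 30.0
```

{"api": "servo_tool", "payload": {"plan": [[[1,0,0,0.5,0,0,0],[1,0,0,0.7,0,0,0],[1,0,0,0.5,0,0,0],[1,0,0,0,0,0,0],[1,0,0,0,0,0,0]]]}}

```text
t: 3.27
ee_pos: [470.0, -112.5, 174.3]
orientation: [3.099, 0.508, 0.004]
ft_force: [-0.2, -0.2, -1.6]
width: 21.5
grasp_force: 30.0
```

{"api": "servo_tool", "payload": {"plan": [[[1,-0.2,-0.431,0,0,0,0],[1,-0.4,-0.88,0,0,0,0],[1,-0.4,-0.88,0,0,0,0],[1,-0.4,-0.88,0,0,0,0],[1,-0.4,-0.88,0,0,0,0]]]}}

```text
t: 3.68
ee_pos: [395.9, -271.2, 172.0]
orientation: [-3.098, -0.509, 0.003]
ft_force: [0.8, 0.7, -1.0]
width: 21.4
grasp_force: 30.0
```

{"api": "servo_tool", "payload": {"plan": [[[1,-0.2,-0.431,0,0,0,0],[1,0,0,-0.3,0,0,0],[1,0,0,0,0,0,0],[1,0,0,0,0,0,0],[1,0,0,0,0,0,0]]]}}

```text
t: 4.1
ee_pos: [389.2, -286.9, 160.8]
orientation: [-3.099, -0.509, 0.002]
ft_force: [-0.0, 0.1, 0.0]
width: 21.2
grasp_force: 30.0
```

```bash
cat > chk.py <<'E'
import sys
from fit import *
# args: rim/pot radius,z of pot ; lid r, lid top z estimate ; name
def go(f,pot,lid):
    im=shot('top',f); s=shot('scene','s_'+f); it=[pot,lid]
    for n,I in (('top',im),('scene',s)):
        out=[]
        u,v=w2px(n,[[*pot[:2],pot[3]]])[0]; w=40; k=5
        M=np.array([[k,0,-k*(u-w)],[0,k,-k*(v-w)]]); c=cv2.warpAffine(I,M,(400,400),flags=cv2.INTER_CUBIC)[:,:,::-1].copy()
        for (x,y,r,z),col in zip(it,((0,255,255),(255,255,0))):
            q=((w2px(n,circ(x,y,r,z))-[u-w,v-w])*k).astype(int); cv2.polylines(c,[q],True,col,1)
        if n=='top': a=c
    cv2.imwrite('pics/'+f,np.hstack([a,c]))
E
python3 - <<'E'
from chk import *
o=readout.get_obs();p=o['ee_pos'];print(p)
go('m1.png',(389.1,-288,33,46),(p[0],p[1],38,p[2]-93+8))
im=cv2.imread('pics/m1.png')
E
```

```text
[ 389.22399913 -286.92482846  160.79792513]
```

View pics/m1.png

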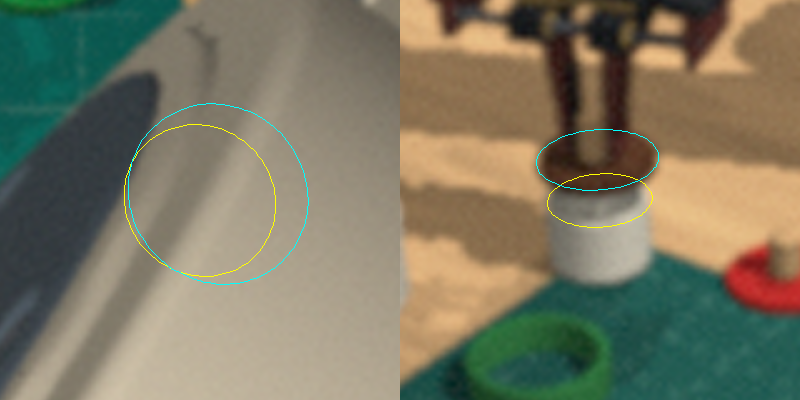

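The top view is hidden by the arm. The scene view shows the lid level above the pot, with its centre at about (595,162) over the rim centre at (600,200), so it is aligned. I'll lower it.

{"api": "servo_tool", "payload": {"plan": [[[1,0,0,-0.2,0,0,0],[1,0,0,-0.15,0,0,0],[1,0,0,-0.1,0,0,0],[1,0,0,0,0,0,0],[1,0,0,0,0,0,0]]]}}

```text
t: 4.62
ee_pos: [389.3, -287.4, 143.0]
orientation: [-3.1, -0.508, 0.001]
ft_force: [-0.8, -0.5, 0.2]
width: 21.3
grasp_force: 30.0
```

{"api": "servo_tool", "payload": {"plan": [[[1,0,0,-0.06,0,0,0],[1,0,0,0,0,0,0],[1,0,0,0,0,0,0]]]}}

```text
t: 4.87
ee_pos: [389.5, -287.7, 141.1]
orientation: [3.1, 0.508, 0.0]
ft_force: [0.5, -0.5, -0.4]
width: 21.1
grasp_force: 30.0
```

{"api": "servo_tool", "payload": {"plan": [[[1,0,0,-0.05,0,0,0],[1,0,0,0,0,0,0],[1,0,0,0,0,0,0]]]}}

```text
t: 5.12
ee_pos: [389.7, -287.8, 139.4]
orientation: [3.1, 0.508, 0.001]
ft_force: [-0.7, 0.3, 4.0]
width: 21.0
grasp_force: 30.0
```

{"api": "servo_tool", "payload": {"plan": [[[-1,0,0,0,0,0,0],[-1,0,0,0,0,0,0],[-1,0,0,0.2,0,0,0],[-1,0,0,0.7,0,0,0],[-1,0,0,0.1,0,0,0]]]}}

```text
t: 5.53
ee_pos: [390.5, -288.4, 181.8]
orientation: [3.098, 0.508, 0.004]
ft_force: [0.6, -1.1, -0.1]
width: 51.0
grasp_force: 0.0
```

{"api": "servo_tool", "payload": {"plan": [[[-1,0.84,0.57,0,0,0,0],[-1,0.84,0.57,0,0,0,0],[-1,0.84,0.57,0,0,0,0],[-1,0.84,0.57,0,0,0,0],[-1,0.84,0.57,0,0,0,0]]]}}

```text
t: 5.95
ee_pos: [558.8, -172.4, 179.3]
orientation: [3.1, 0.508, 0.001]
ft_force: [0.6, -1.6, -0.2]
width: 84.4
grasp_force: 0.0
```

{"api": "servo_tool", "payload": {"plan": [[[-1,0.84,0.57,-0.2,0,0,0],[-1,0.84,0.57,-0.3,0,0,0],[-1,0.19,0.14,-0.3,0,0,0],[-1,0,0,0,0,0,0],[-1,0,0,0,0,0,0]]]}}

```text
t: 6.37
ee_pos: [630.7, -122.4, 146.1]
orientation: [-3.099, -0.51, 0.004]
ft_force: [-0.0, 0.1, -0.7]
width: 87.5
grasp_force: 0.0
```

```bash
python3 - <<'E'
from chk import *
p=readout.get_obs()['ee_pos'];print(p)
go('m2.png',(389.1,-288,33,46),(389.1,-288,38,54))
E
```

```text
[ 630.66710231 -122.43532592  146.12111576]
```

View pics/m2.png

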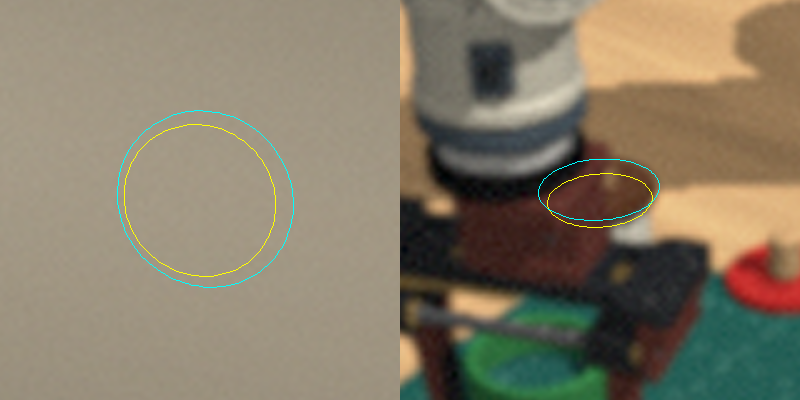

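Both views are blocked by the arm, so I'll check later. Next is the large lid.

{"api": "servo_tool", "payload": {"plan": [[[-1,0.03,0,-0.6,0,0,0],[-1,0,0,-0.5,0,0,0],[-1,0,0,-0.23,0,0,0],[-1,0,0,0,0,0,0],[1,0,0,0,0,0,0]]]}}

```text
t: 6.88
ee_pos: [632.4, -123.6, 94.5]
orientation: [-3.1, -0.506, 0.001]
ft_force: [0.5, -0.8, 0.1]
width: 84.2
grasp_force: 0.0
```

{"api": "servo_tool", "payload": {"plan": [[[1,0,0,0,0,0,0],[1,0,0,0,0,0,0],[1,0,0,0,0,0,0],[1,0,0,0,0,0,0],[1,0,0,0,0,0,0]]]}}

```text
t: 7.3
ee_pos: [633.2, -122.8, 94.6]
orientation: [3.1, 0.508, 0.001]
ft_force: [1.2, -0.1, -0.0]
width: 51.6
grasp_force: 0.0
```

{"api": "servo_tool", "payload": {"plan": [[[1,0,0,0,0,0,0],[1,0,0,0,0,0,0],[1,0,0,0,0,0,0],[1,0,0,0,0,0,0],[1,0,0,0,0,0,0]]]}}

```text
t: 7.72
ee_pos: [632.9, -122.8, 94.0]
orientation: [-3.1, -0.508, 0.0]
ft_force: [0.2, 0.2, 1.3]
width: 21.5
grasp_force: 30.0
```

{"api": "servo_tool", "payload": {"plan": [[[1,0,0,0.4,0,0,0],[1,0,0,0.8,0,0,0],[1,0,0,0.8,0,0,0],[1,0.023,0.5,0,0,0,0],[1,0.023,0.95,0,0,0,0]]]}}

```text
t: 8.13
ee_pos: [636.4, -67.4, 176.7]
orientation: [3.099, 0.501, 0.008]
ft_force: [0.1, 1.0, -0.8]
width: 21.5
grasp_force: 30.0
```

{"api": "servo_tool", "payload": {"plan": [[[1,0.023,0.95,0,0,0,0],[1,0.023,0.95,0,0,0,0],[1,0.023,0.95,0,0,0,0],[1,0.023,0.95,0,0,0,0],[1,0.023,0.95,0,0,0,0]]]}}

```text
t: 8.55
ee_pos: [639.1, 126.9, 174.1]
orientation: [3.1, 0.508, -0.0]
ft_force: [0.7, 0.1, -1.1]
width: 21.1
grasp_force: 30.0
```

{"api": "servo_tool", "payload": {"plan": [[[1,0.023,0.58,0,0,0,0],[1,0,0,-0.2,0,0,0],[1,0,0,0,0,0,0],[1,0,0,0,0,0,0],[1,0,0,0,0,0,0]]]}}

```text
t: 8.97
ee_pos: [640.1, 147.0, 165.7]
orientation: [3.1, 0.506, -0.002]
ft_force: [0.1, 0.5, -0.4]
width: 21.5
grasp_force: 30.0
```

```bash
python3 - <<'E'
from chk import *
p=readout.get_obs()['ee_pos'];print(p)
go('l1.png',(640,148.5,43,52),(p[0],p[1],48,p[2]-94+8))
im=cv2.imread('pics/l1.png'); s=cv2.imread('pics/s_l1.png')
c=s[130:210,200:300]; cv2.imwrite('pics/l1c.png',np.hstack([im[:,400:],cv2.resize(c,(400,400),interpolation=cv2.INTER_CUBIC)]))
E
```

```text
[640.08783827 147.00405781 165.72551662]
```

View pics/l1c.png

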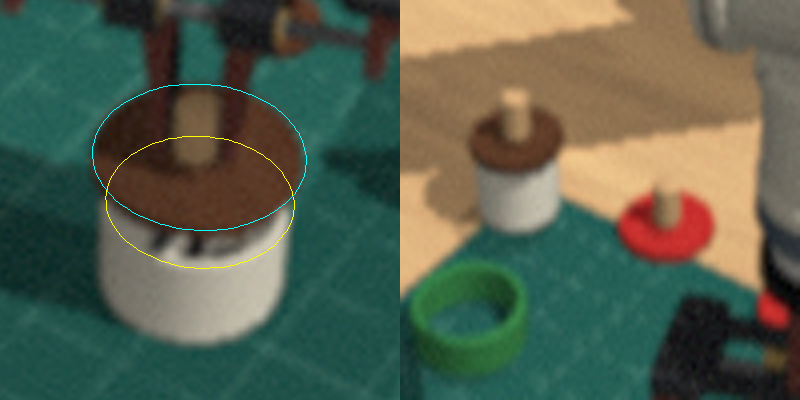

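The medium lid (516,140) sits centred on its pot (518 px). The large lid is level and aligned with its pot to about 2 mm, so I'll nudge it slightly and lower it.

{"api": "servo_tool", "payload": {"plan": [[[1,0.02,-0.03,-0.2,0,0,0],[1,0,0,-0.15,0,0,0],[1,0,0,-0.08,0,0,0],[1,0,0,0,0,0,0],[1,0,0,0,0,0,0]]]}}

```text
t: 9.48
ee_pos: [640.8, 147.0, 148.3]
orientation: [3.1, 0.508, -0.002]
ft_force: [0.3, 0.3, -1.0]
width: 21.3
grasp_force: 30.0
```

{"api": "servo_tool", "payload": {"plan": [[[1,0,0,-0.05,0,0,0],[1,0,0,0,0,0,0],[1,0,0,0,0,0,0]]]}}

```text
t: 9.73
ee_pos: [641.1, 147.3, 146.9]
orientation: [-3.1, -0.508, -0.0]
ft_force: [0.1, 0.2, -1.3]
width: 21.2
grasp_force: 30.0
```

{"api": "servo_tool", "payload": {"plan": [[[1,0,0,-0.05,0,0,0],[1,0,0,0,0,0,0],[1,0,0,0,0,0,0]]]}}

```text
t: 9.98
ee_pos: [641.4, 147.3, 146.0]
orientation: [-3.1, -0.508, -0.001]
ft_force: [-1.4, -1.4, 6.8]
width: 21.3
grasp_force: 30.0
```

{"api": "servo_tool", "payload": {"plan": [[[-1,0,0,0,0,0,0],[-1,0,0,0,0,0,0],[-1,0,0,0.2,0,0,0],[-1,0,0,0.7,0,0,0],[-1,0,0,0.1,0,0,0]]]}}

```text
t: 10.4
ee_pos: [642.8, 147.6, 188.5]
orientation: [-3.1, -0.508, -0.007]
ft_force: [1.2, 0.8, 1.8]
width: 50.8
grasp_force: 0.0
```

{"api": "servo_tool", "payload": {"plan": [[[-1,-0.91,-0.31,0,0,0,0],[-1,-0.91,-0.31,0,0,0,0],[-1,-0.91,-0.31,0,0,0,0],[-1,-0.91,-0.31,0,0,0,0],[-1,-0.91,-0.31,-0.3,0,0,0]]]}}

```text
t: 10.82
ee_pos: [458.6, 84.9, 174.4]
orientation: [3.1, 0.508, 0.007]
ft_force: [1.0, -0.3, -0.8]
width: 84.5
grasp_force: 0.0
```

{"api": "servo_tool", "payload": {"plan": [[[-1,0,0,-0.5,0,0,0],[-1,0,0,-0.5,0,0,0],[-1,0,0,0,0,0,0],[-1,0,0,0,0,0,0],[-1,0,0,0,0,0,0]]]}}

```text
t: 11.23
ee_pos: [459.9, 85.3, 133.5]
orientation: [-3.1, -0.508, -0.002]
ft_force: [0.0, 0.2, 0.9]
width: 88.0
grasp_force: 0.0
```

{"api": "servo_tool", "payload": {"plan": [[[-1,0,0,-0.5,0,0,0],[-1,0,0,-0.5,0,0,0],[-1,0,0,0,0,0,0],[-1,0,0,0,0,0,0],[1,0,0,0,0,0,0]]]}}

```text
t: 11.65
ee_pos: [459.8, 85.4, 93.9]
orientation: [3.1, 0.508, 0.002]
ft_force: [-0.4, 0.6, 0.1]
width: 84.0
grasp_force: 0.0
```

{"api": "servo_tool", "payload": {"plan": [[[1,0,0,0,0,0,0],[1,0,0,0,0,0,0],[1,0,0,0,0,0,0],[1,0,0,0,0,0,0],[1,0,0,0,0,0,0]]]}}

```text
t: 12.07
ee_pos: [459.2, 85.2, 93.2]
orientation: [3.1, 0.508, 0.001]
ft_force: [0.1, -0.2, -0.8]
width: 51.4
grasp_force: 0.0
```

{"api": "servo_tool", "payload": {"plan": [[[1,0,0,0,0,0,0],[1,0,0,0,0,0,0],[1,0,0,0,0,0,0],[1,0,0,0,0,0,0],[1,0,0,0,0,0,0]]]}}

```text
t: 12.48
ee_pos: [459.1, 85.2, 92.8]
orientation: [-3.1, -0.508, 0.0]
ft_force: [-0.2, 0.0, -0.1]
width: 21.3
grasp_force: 30.0
```

{"api": "servo_tool", "payload": {"plan": [[[1,0,0,0.5,0,0,0],[1,0,0,1,0,0,0],[1,0,0,1,0,0,0],[1,-0.156,0.358,0,0,0,0],[1,-0.4,0.95,0,0,0,0]]]}}

```text
t: 12.9
ee_pos: [439.7, 136.4, 195.6]
orientation: [-3.101, -0.501, -0.011]
ft_force: [-0.6, 1.7, -0.3]
width: 21.3
grasp_force: 30.0
```

{"api": "servo_tool", "payload": {"plan": [[[1,-0.4,0.95,0,0,0,0],[1,-0.4,0.95,0,0,0,0],[1,-0.4,0.95,0,0,0,0],[1,-0.379,0.902,0,0,0,0],[1,0,0,-0.4,0,0,0]]]}}

```text
t: 13.32
ee_pos: [373.0, 293.6, 179.0]
orientation: [-3.095, -0.515, -0.009]
ft_force: [0.7, 0.6, -0.8]
width: 21.4
grasp_force: 30.0
```

{"api": "servo_tool", "payload": {"plan": [[[1,0,0,-0.4,0,0,0],[1,0,0,-0.2,0,0,0],[1,0,0,0,0,0,0],[1,0,0,0,0,0,0],[1,0,0,0,0,0,0]]]}}

```text
t: 13.73
ee_pos: [374.2, 287.3, 153.3]
orientation: [-3.1, -0.506, -0.001]
ft_force: [-0.3, 0.4, -0.5]
width: 21.6
grasp_force: 30.0
```

```bash
python3 - <<'E'
from chk import *
p=readout.get_obs()['ee_pos'];print(p)
go('k1.png',(373.7,287.6,23,40),(p[0],p[1],28,p[2]-93+8))
im=cv2.imread('pics/k1.png'); s=cv2.imread('pics/s_k1.png')
c=s[220:300,260:340]; cv2.imwrite('pics/k1c.png',np.hstack([im[:,400:],cv2.resize(c,(400,400),interpolation=cv2.INTER_CUBIC)]))
E
```

```text
[374.17875647 287.30051328 153.29576143]
```

View pics/k1c.png

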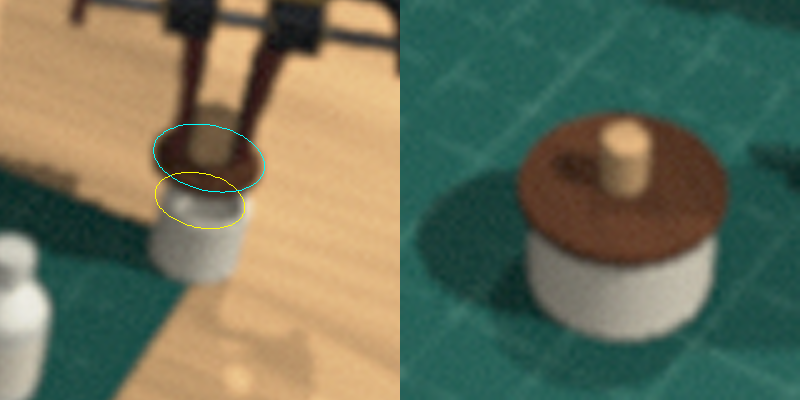

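The large lid sits centred. The small lid is level and aligned with its pot within about 2 mm, so I'll lower it.

{"api": "servo_tool", "payload": {"plan": [[[1,-0.02,0.03,-0.2,0,0,0],[1,0,0,-0.15,0,0,0],[1,0,0,-0.08,0,0,0],[1,0,0,0,0,0,0],[1,0,0,0,0,0,0]]]}}

```text
t: 14.25
ee_pos: [372.7, 288.6, 135.3]
orientation: [3.1, 0.508, -0.001]
ft_force: [-0.5, -0.3, 0.1]
width: 21.6
grasp_force: 30.0
```

{"api": "servo_tool", "payload": {"plan": [[[1,0,0,-0.05,0,0,0],[1,0,0,0,0,0,0],[1,0,0,0,0,0,0]]]}}

```text
t: 14.5
ee_pos: [372.9, 288.8, 133.7]
orientation: [-3.1, -0.508, -0.0]
ft_force: [-0.1, 0.2, -0.2]
width: 21.3
grasp_force: 30.0
```

{"api": "servo_tool", "payload": {"plan": [[[1,0,0,-0.05,0,0,0],[1,0,0,0,0,0,0],[1,0,0,0,0,0,0]]]}}

```text
t: 14.75
ee_pos: [373.2, 289.0, 132.5]
orientation: [-3.1, -0.508, -0.002]
ft_force: [-1.7, -1.8, 9.8]
width: 21.5
grasp_force: 30.0
```

{"api": "servo_tool", "payload": {"plan": [[[-1,0,0,0,0,0,0],[-1,0,0,0,0,0,0],[-1,0,0,0.2,0,0,0],[-1,0,0,0.7,0,0,0],[-1,0,0,0.2,0,0,0]]]}}

```text
t: 15.17
ee_pos: [373.6, 289.3, 177.9]
orientation: [-3.099, -0.508, -0.003]
ft_force: [-0.9, 0.4, -0.4]
width: 51.2
grasp_force: 0.0
```

{"api": "servo_tool", "payload": {"plan": [[[-1,0.771,0.547,0,0,0,0],[-1,0.771,0.547,0,0,0,0],[-1,0.771,0.547,0,0,0,0],[-1,0.771,0.547,0,0,0,0],[-1,0.771,0.547,0,0,0,0]]]}}

```text
t: 15.58
ee_pos: [528.5, 399.1, 176.0]
orientation: [-3.1, -0.508, -0.001]
ft_force: [-0.6, 0.5, -0.0]
width: 84.6
grasp_force: 0.0
```

{"api": "servo_tool", "payload": {"plan": [[[-1,0,0,-0.6,0,0,0],[-1,0,0,-0.4,0,0,0],[-1,0,0,0,0,0,0],[-1,0,0,0,0,0,0],[-1,0,0,0,0,0,0]]]}}

```text
t: 16.0
ee_pos: [527.1, 398.2, 136.4]
orientation: [-3.1, -0.508, -0.001]
ft_force: [0.4, 0.4, 0.6]
width: 87.9
grasp_force: 0.0
```

{"api": "servo_tool", "payload": {"plan": [[[-1,0,0,-0.6,0,0,0],[-1,0,0,-0.47,0,0,0],[-1,0,0,0,0,0,0],[-1,0,0,0,0,0,0],[1,0,0,0,0,0,0]]]}}

```text
t: 16.42
ee_pos: [527.7, 398.6, 94.6]
orientation: [-3.099, -0.508, -0.003]
ft_force: [0.2, 0.2, 0.1]
width: 84.0
grasp_force: 0.0
```

{"api": "servo_tool", "payload": {"plan": [[[1,0,0,0,0,0,0],[1,0,0,0,0,0,0],[1,0,0,0,0,0,0],[1,0,0,0,0,0,0],[1,0,0,0,0,0,0]]]}}

```text
t: 16.83
ee_pos: [527.2, 398.3, 93.2]
orientation: [-3.1, -0.508, -0.001]
ft_force: [-1.5, 1.0, -0.3]
width: 51.0
grasp_force: 0.0
```

{"api": "servo_tool", "payload": {"plan": [[[1,0,0,0,0,0,0],[1,0,0,0,0,0,0],[1,0,0,0,0,0,0],[1,0,0,0,0,0,0],[1,0,0,0,0,0,0]]]}}

```text
t: 17.25
ee_pos: [527.1, 398.2, 92.8]
orientation: [-3.1, -0.508, 0.0]
ft_force: [-0.1, 0.3, -0.4]
width: 21.4
grasp_force: 30.0
```

{"api": "servo_tool", "payload": {"plan": [[[1,0,0,0.5,0,0,0],[1,0,0,1,0,0,0],[1,0,0,1,0,0,0],[1,0,0,1,0,0,0],[1,0,-0.5,0,0,0,0]]]}}

```text
t: 17.67
ee_pos: [530.4, 382.7, 241.6]
orientation: [-3.093, -0.51, -0.021]
ft_force: [1.7, -0.9, 0.7]
width: 21.2
grasp_force: 30.0
```

{"api": "servo_tool", "payload": {"plan": [[[1,0,-0.95,0,0,0,0],[1,0,-0.95,0,0,0,0],[1,0,-0.95,0,0,0,0],[1,0,-0.95,0,0,0,0],[1,0,-0.95,0,0,0,0]]]}}

```text
t: 18.08
ee_pos: [526.6, 186.6, 232.9]
orientation: [3.1, 0.509, -0.0]
ft_force: [0.7, 0.2, -0.4]
width: 21.3
grasp_force: 30.0
```

{"api": "servo_tool", "payload": {"plan": [[[1,0,-0.95,0,0,0,0],[1,0,-0.95,0,0,0,0],[1,0,-0.95,0,0,0,0],[1,0,-0.95,0,0,0,0],[1,0,-0.95,0,0,0,0]]]}}

```text
t: 18.5
ee_pos: [526.7, -3.6, 232.9]
orientation: [3.1, 0.508, 0.0]
ft_force: [0.7, 0.4, -0.4]
width: 21.4
grasp_force: 30.0
```

{"api": "servo_tool", "payload": {"plan": [[[1,0,-0.95,0,0,0,0],[1,0,-0.95,0,0,0,0],[1,0,-0.95,0,0,0,0],[1,0,-0.95,0,0,0,0],[1,0,-0.95,0,0,0,0]]]}}

```text
t: 18.92
ee_pos: [526.6, -193.7, 232.9]
orientation: [-3.1, -0.508, 0.0]
ft_force: [0.7, -0.3, -0.9]
width: 21.4
grasp_force: 30.0
```

{"api": "servo_tool", "payload": {"plan": [[[1,0,-0.95,0,0,0,0],[1,0,-0.95,0,0,0,0],[1,0,-0.95,0,0,0,0],[1,0,-0.95,0,0,0,0],[1,0,-0.95,0,0,0,0]]]}}

```text
t: 19.33
ee_pos: [526.6, -383.7, 232.7]
orientation: [-3.1, -0.508, 0.0]
ft_force: [0.0, 0.1, -0.6]
width: 21.3
grasp_force: 30.0
```

{"api": "servo_tool", "payload": {"plan": [[[1,0,-0.58,0,0,0,0],[1,0,0,-0.5,0,0,0],[1,0,0,-0.7,0,0,0],[1,0,0,0,0,0,0],[1,0,0,0,0,0,0]]]}}

```text
t: 19.75
ee_pos: [526.0, -404.3, 183.3]
orientation: [-3.097, -0.507, 0.005]
ft_force: [-0.1, 0.2, 0.0]
width: 21.8
grasp_force: 30.0
```

```bash
python3 - <<'E'
from chk import *
p=readout.get_obs()['ee_pos'];print(p)
go('h1.png',(526.2,-405,53,58),(p[0],p[1],58,p[2]-93+8))
im=cv2.imread('pics/h1.png'); s=cv2.imread('pics/s_h1.png')
c=s[190:270,360:440]; cv2.imwrite('pics/h1c.png',np.hstack([im[:,400:],cv2.resize(c,(400,400),interpolation=cv2.INTER_CUBIC)]))
E
```

```text
[ 526.02991938 -404.31696533  183.30230744]
```

View pics/h1c.png

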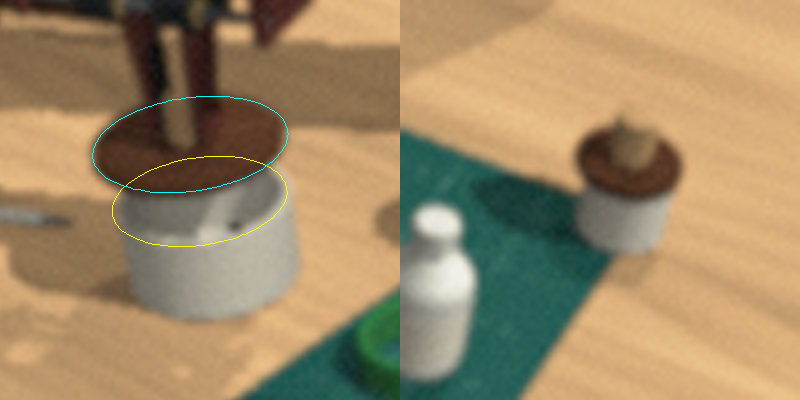

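The huge pot's rim in the scene is about 5 mm right of my fitted circle, so I'll refit that pot with both cameras.

```bash
python3 - <<'E'
from fit import *
import fit as F
ims={n:cv2.imread(f'pics/{f}.png')[:,:,::-1].copy() for n,f in(('top','t0'),('scene','s0'))}
def g(im):
    a=cv2.GaussianBlur(im.astype(np.float32),(0,0),1.2); return np.sqrt((cv2.Sobel(a,5,1,0)**2+cv2.Sobel(a,5,0,1)**2).sum(2))**.5
for n in ims:
    x,f=fit(n,g(ims[n]),520,-398,53,58); print(n,'rim',x.round(1),round(f,2))
    # joint: outer rim + inner rim
    G=g(ims[n]); best=[]
    for X in range(500,545,1):
        for Y in range(-425,-375,1):
            s=0
            for r in (53,49):
                q=w2px(n,circ(X,Y,r,58)).astype(np.float32); s+=cv2.remap(G,q[:,:1].copy(),q[:,1:].copy(),1).mean()
            best.append((s,X,Y))
    b=sorted(best)[::-1][:3]; print(n,b)
im=ims['top']; cs=[]
for n,(X,Y) in (('top',(520,-399)),('scene',(520,-399))):
    u,v=w2px(n,[[X,Y,40]])[0]; w=40;k=10
    M=np.array([[5,0,-5*(u-w)],[0,5,-5*(v-w)]]); c=cv2.warpAffine(ims[n],M,(400,400),flags=cv2.INTER_CUBIC)[:,:,::-1].copy()
    for (a,b_,col) in ((526.2,-405,(0,255,255)),(520,-399,(255,255,0))):
        cv2.polylines(c,[((w2px(n,circ(a,b_,53,58))-[u-w,v-w])*5).astype(int)],True,col,1)
    cs.append(c)
cv2.imwrite('pics/hr.png',np.hstack(cs))
E
```

```text
top rim [ 527.3 -405.1] -12.66Traceback (most recent call last):
  File "<stdin>", line 14, in <module>
  File "h.py", line 11, in w2px
    c=vision.camera_params(n); K=np.array([[c['fx'],0,c['cx']],[0,c['fy'],c['cy']],[0,0,1.]])
ValueError: time passes only in moves, steps and waits
```

```bash
cat >> h.py <<'E'
_C={n:vision.camera_params(n) for n in('top','scene')}
class _V:
    get_image=staticmethod(vision.get_image)
    camera_params=staticmethod(lambda n:_C[n])
vision=_V
E
python3 - <<'E'
from fit import *
print(readout.get_obs()['t'])
ims={n:cv2.imread(f'pics/{f}.png')[:,:,::-1].copy() for n,f in(('top','t0'),('scene','s0'))}
def g(im):
    a=cv2.GaussianBlur(im.astype(np.float32),(0,0),1.0); return np.sqrt((cv2.Sobel(a,5,1,0)**2+cv2.Sobel(a,5,0,1)**2).sum(2))**.5
cs=[]
for n in ims:
    x,f=fit(n,g(ims[n]),522,-402,53,58); print(n,x.round(1),round(f,2))
    u,v=w2px(n,[[522,-402,40]])[0]; w=40
    c=cv2.warpAffine(ims[n],np.array([[5,0,-5*(u-w)],[0,5,-5*(v-w)]]),(400,400),flags=cv2.INTER_CUBIC)[:,:,::-1].copy()
    for (a,b_,r,z,col) in ((526.2,-405,53,58,(0,255,255)),(526.2,-405,53,0,(0,255,255)),(x[0],x[1],53,58,(255,255,0))):
        cv2.polylines(c,[((w2px(n,circ(a,b_,r,z))-[u-w,v-w])*5).astype(int)],True,col,1)
    cs.append(c)
cv2.imwrite('pics/hr.png',np.hstack(cs))
E
```

```text
19.85
top [ 527.1 -404.7] -13.33
scene [ 524.9 -410.3] -13.24
```

View pics/hr.png

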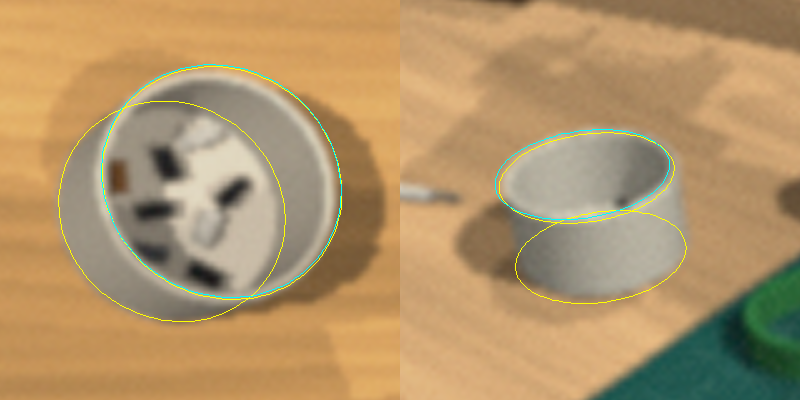

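Over the untouched picture, the fitted rim and base match the huge pot in both views, within about 3 mm. The lean explains the offset I saw, so the lid is aligned and I'll lower it.

{"api": "servo_tool", "payload": {"plan": [[[1,-0.01,0.02,-0.4,0,0,0],[1,0,0,-0.2,0,0,0],[1,0,0,-0.1,0,0,0],[1,0,0,0,0,0,0],[1,0,0,0,0,0,0]]]}}

```text
t: 20.27
ee_pos: [527.0, -404.2, 157.4]
orientation: [3.1, 0.508, 0.0]
ft_force: [0.4, -0.4, -0.9]
width: 21.5
grasp_force: 30.0
```

{"api": "servo_tool", "payload": {"plan": [[[1,0,0,-0.05,0,0,0],[1,0,0,0,0,0,0],[1,0,0,0,0,0,0]]]}}

```text
t: 20.52
ee_pos: [526.8, -404.3, 155.2]
orientation: [3.1, 0.508, 0.001]
ft_force: [-0.2, -0.1, -0.2]
width: 21.4
grasp_force: 30.0
```

{"api": "servo_tool", "payload": {"plan": [[[1,0,0,-0.08,0,0,0],[1,0,0,0,0,0,0],[1,0,0,0,0,0,0]]]}}

```text
t: 20.77
ee_pos: [526.6, -404.2, 151.4]
orientation: [-3.1, -0.508, 0.0]
ft_force: [0.5, -0.5, -1.5]
width: 21.3
grasp_force: 30.0
```

{"api": "servo_tool", "payload": {"plan": [[[1,0,0,-0.04,0,0,0],[1,0,0,0,0,0,0],[1,0,0,0,0,0,0]]]}}

```text
t: 21.02
ee_pos: [526.8, -404.3, 150.8]
orientation: [3.1, 0.508, 0.0]
ft_force: [-1.8, 0.8, 5.6]
width: 21.1
grasp_force: 30.0
```

Contact. I'll release, rise, then back away towards the start so the cameras can see.

{"api": "servo_tool", "payload": {"plan": [[[-1,0,0,0,0,0,0],[-1,0,0,0,0,0,0],[-1,0,0,0.2,0,0,0],[-1,0,0,0.7,0,0,0],[-1,0,0,0.8,0,0,0]]]}}

```text
t: 21.43
ee_pos: [525.7, -403.4, 216.9]
orientation: [-3.097, -0.507, 0.005]
ft_force: [1.1, -0.4, 1.1]
width: 51.3
grasp_force: 0.0
```

{"api": "servo_tool", "payload": {"plan": [[[-1,-0.8,-0.5,0.4,0,0,0],[-1,-0.8,-0.5,0.4,0,0,0],[-1,-0.8,-0.5,0.4,0,0,0],[-1,-0.8,-0.5,0.4,0,0,0],[-1,-0.8,-0.5,0.2,0,0,0]]]}}

```text
t: 21.85
ee_pos: [365.7, -505.4, 292.8]
orientation: [3.097, 0.508, 0.002]
ft_force: [0.6, -0.1, 1.2]
width: 84.4
grasp_force: 0.0
```

{"api": "servo_tool", "payload": {"plan": [[[-1,-0.8,-0.5,0,0,0,0],[-1,-0.8,-0.5,0,0,0,0],[-1,-0.8,-0.5,0,0,0,0],[-1,-0.8,-0.5,0,0,0,0],[-1,0,0,0,0,0,0]]]}}

```text
t: 22.27
ee_pos: [233.7, -587.2, 290.7]
orientation: [3.1, 0.5, -0.002]
ft_force: [0.4, 0.4, -0.2]
width: 87.7
grasp_force: 0.0
```

```bash
python3 - <<'E'
from fit import *
im=shot('top','e.png'); s=shot('scene','es.png'); G=grad(im,1.0)
P=[('huge',526.2,-405,53,58),('large',640,148.5,43,52),('medium',389.1,-288,33,46),('small',373.7,287.6,23,40)]
it=[]
for n,x,y,r,z in P:
    f,v=fit('top',G,x,y,r+5,z+8); print(n,(f-[x,y]).round(1),round(v)); it.append((*f,r+5,z+8))
overlay(im,'top',it,'eo.png'); overlay(s,'scene',it,'eo2.png')
cv2.imwrite('pics/eo3.png',np.hstack([cv2.imread('pics/eo.png'),cv2.imread('pics/eo2.png')]))
E
```

```text
huge [1.4 3.4] -146
large [-0.5 -1.9] -148
medium [0.7 1.9] -147
small [-1.5 -0.5] -145
```

View pics/eo3.png

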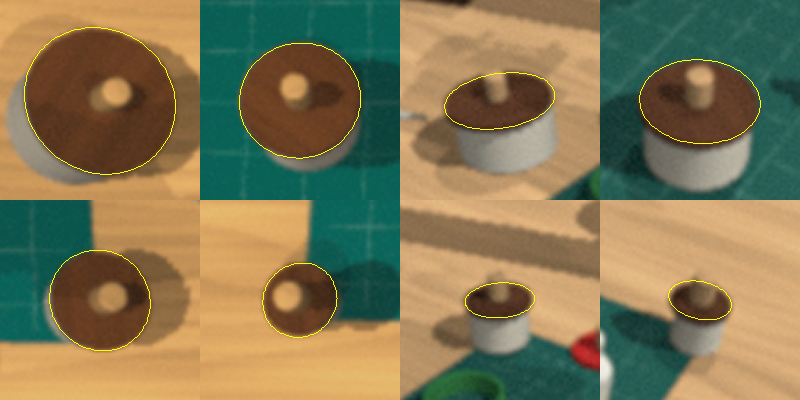

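View pics/es.png

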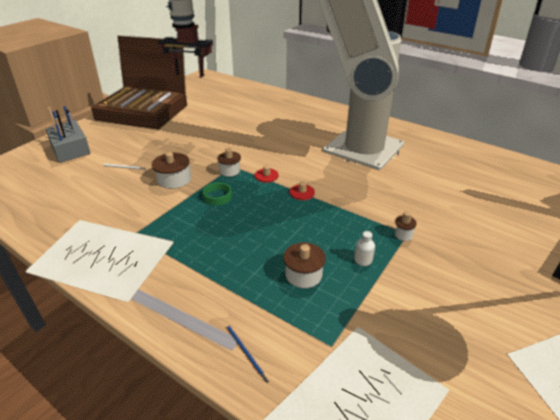

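All four lids sit flat, and both views put them within about 4 mm of centre. The bottle and tape haven't moved.

```bash
python3 -c "
from workcell import close_job
print(close_job())"
```

```text
the job is handed in; nothing more can be done
None
```

I put all four lids on their pots, flat and within about 4 mm of centre in the last camera check. The bottle and tape roll looked unmoved. I handed the job in at about 22 s on the robot's clock, but no verdict came back.

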